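Photograph the finds: lamp fader, plate and shutter plunger

ROBOT

A 6-joint arm with a two-finger parallel gripper is mounted at the origin on the work surface. World frame = base frame: x ahead of the robot, y to its left, z up, the work surface at z = 0. Lengths are in m, angles in degrees, forces in N, time in s.
With the tool pointing down it reaches from about 0.3 to 0.75 m from the base axis. Payload 8.5 kg.
Tool frame: the origin (TCP) lies between the finger pads; the fingertips stand env.finger_overhang ahead of it and the grasp point (between the pads) lies 2 mm behind it (env.finger_overhang is the distance from the TCP to the fingertips, in m); z points along the fingers, y is the line along which they close (so a half turn about z gives the same grasp; the last joint's range is limited). The gripper opens to 85 mm and grips with 20 to 120 N. Pads are 22 mm wide; open, the fingers measure 114 mm over their backs; the gripper's body (76 mm by 85 mm) begins 54 mm behind the grasp point. The pads swing forward as they close: fully open they stand 13 mm farther back than shut.
Start: joints at [-77.596, 21.807, 74.336, -0, 83.858, -12.336], TCP at [0.23, -0.5, 0.228] pointing down, gripper open.
Joint ranges: [-178.18, 178.18], [-50.72, 133.34], [12.68, 142.11], [-81.47, 261.47], [9.98, 163.14], [-165.26, 165.26]. Speed limits (degrees/s): [136.94, 136.94, 180, 180, 180, 180].

INTERFACE

Orientations are given as a 3x3 rotation matrix whose columns are the frame's x, y, z axes.
In Python, from rig import env gives the robot as it stands. The module is installed in compiled form; this text tells all that it offers.
- The arm moves only by the tool jog_arm, never from a script. Its arguments are lists of equal length, an entry for each row: "hand": the finger opening in m, from 0 to 0.0854; "travel": the shift along the world's x, y, z in m, a list of three; "yaw": the turn about the world's z in rad. A call has exactly 5 rows; each row shifts and turns the commanded pose from where the row before left it; what a row does not reach is not made up. A row lasts 1/8 s, in which the tool goes at most 62.5 mm and 10.7 degrees, less where a joint would pass 70% of its speed; a pose out of reach is approached as far as the arm can. A call is refused whole if a number of a shift passes 0.0625 or a number of a turn 0.188, either way. A call with a gripper value outside its range is refused whole. The fingers move at their own pace and stop on an object; "grip_force" is the grip in N (left out, the last holds). Time passes only in rows, so rows that do not move let the fingers close, or fill a call up. It gives the time, the measured TCP pose, the force, the opening and the grip force at its end, in the units of the state.
- env.observe(): the state, without advancing time (a new reading comes with each control period).
- env.get_image(name): name is "side" or "top" or "wrist"; returns the picture (384x512x3 uint8, red, green, blue); there is no depth.
- env.calibration(name): a dict with "fx", "fy", "cx", "cy" (pixels), "position" and "rotation" of the camera in the world; the wrist camera has in their place "hand_eye" (4x4, takes a point from camera to tool coordinates, whose origin is the TCP and whose axes are the flange's). Camera axes: x right, y down, z forward; pixel columns grow to the right and rows downward; lengths in m; the calibration is good to about 2 mm. A picture is of the moment at which its call begins: read the wrist's pose just before it. calibration takes no time and is no camera call.
- env.close_job(): hands the job in; it is judged then, once.
The state is a dict: "time_s": time; "q": joint angles; "qvel": joint speeds; "joint_efforts": joint torques, N m; "position": TCP position; "tool_rot": TCP orientation; "ft_force": force on the tool from outside, world axes, zero at the start; "wrist_torque": the same for the moment, N m; "grip_width": finger opening in m; "gripper_force": force on a finger pad.
Only numpy, scipy, OpenCV 4.12 (cv2) and the standard library are available. Lean on these libraries where they do the work, as an engineer would, in place of code of your own. Each camera call takes 0.05 s, during which the arm holds its last target. There are 200 camera calls.

TASK

Slide the lamp fader level with its index pointer and leave it there. Then photograph every bone on the mat, longest first: lay it alone on the white photo plate, centred on the cross and lengthwise, let go of it, push the shutter plunger fully down for a moment and let it spring back, then lay the bone flat in the cardboard tray. Do not disturb the brush, caliper or jar.

Things in the scene. Friction and masses are not known exactly. Their poses are not given: they have to be found in the camera images.
- fader (a joint): position in m of the lamp fader's black grip along its 120 mm track: 0 at the -y end of the fader base, 0.120 at the +y end (axes of fader_base). Light friction, about 1.5 N; stays where it is left
- fader_top (a point): centre of the top of the fader grip, a black upright block 28 mm (base x, across the track) x 20 mm (base y, along the track) x 40 mm tall; its top is 54.5 mm above the table
- fader_base: lamp fader: fixed aluminium rail 40 x 170 mm, 14 mm high, dark slot along its y axis; origin at the centre of its underside, on the table. The grip centre lies on the slot, at base y = joint value - 0.060. It and the shutter trigger change places from start to start
- index: small fixed white index block, 22 mm (x) x 24 mm (y), 14 mm high, beside the fader rail on its +x side, with a black pointer line 3 mm wide on top, aimed squarely at the rail; same yaw as the fader base; origin on the table under the pointer line, at the block's face towards the rail. It marks the wanted fader position: the grip's centre must come level with the pointer along the track (same y in this body's frame)
- plunger (a joint): how far in m the shutter plunger is pressed down: 0 up, 0.018 fully down (end stop). Sprung: about 3 N to start it, 8 N fully down; springs back when let go
- plunger_top (a point): centre of the top of the plunger's round black cap, 38 mm in diameter, 70 mm above the table when up; it moves straight down 18 mm
- trigger: shutter trigger: fixed grey box 80 x 75 x 36 mm high with the black plunger standing in the middle of its top; origin at the centre of its underside, on the table
- plate: photo plate: fixed white board 130 mm (x) x 190 mm (y), 6 mm thick, lying on the table, with a black cross at its centre and a black-and-white scale bar along one long edge; origin at the centre of its underside; lengthwise is its y axis
- mat: fixed flat grey mat 220 mm (x) x 300 mm (y), 4 mm thick, where the bones lie at the start, side by side roughly along its x axis; origin at the centre of its underside, on the table. It and the tray change sides from start to start
- tray: fixed open cardboard tray 220 mm (x) x 290 mm (y) outside, 35 mm high, walls and floor 5 mm; origin at the centre of its underside, on the table
- bone_1: animal limb bone, 142 mm long (longest of the set of four; two or three of the four are present), straight shaft 20 mm thick with knobbly ends 52 mm wide (across) and 28 mm high, 28 mm of the length each; origin on the shaft's axis half way along, 14 mm above what it lies on; x along the bone, y across (the ends' broad way); about 140 g. Either way round and either face up will do
- bone_2: animal limb bone, 118 mm long (second longest of the set of four; two or three of the four are present), straight shaft 18 mm thick with knobbly ends 47 mm wide (across) and 25 mm high, 25 mm of the length each; origin on the shaft's axis half way along, 12.5 mm above what it lies on; x along the bone, y across (the ends' broad way); about 100 g. Either way round and either face up will do
- bone_3: animal limb bone, 94 mm long (second shortest of the set of four; two or three of the four are present), straight shaft 17 mm thick with knobbly ends 40 mm wide (across) and 22 mm high, 22 mm of the length each; origin on the shaft's axis half way along, 11 mm above what it lies on; x along the bone, y across (the ends' broad way); about 70 g. Either way round and either face up will do
- bone_4: animal limb bone, 70 mm long (shortest of the set of four; two or three of the four are present), straight shaft 16 mm thick with knobbly ends 34 mm wide (across) and 18 mm high, 18 mm of the length each; origin on the shaft's axis half way along, 9 mm above what it lies on; x along the bone, y across (the ends' broad way); about 45 g. Either way round and either face up will do
- brush: bystander: soft brush 170 mm long with a wooden handle; origin at the middle of its underside
- caliper: bystander: digital caliper 190 mm long lying flat; origin at the middle of its beam's underside
- jar: bystander: small lidded jar, 60 mm across, 75 mm high; origin at the centre of its underside
There are look-alikes about, which are no part of the job. Leave any red or yellow look-alike of the trigger alone. Leave any orange or red look-alike of the bone_3 alone.

How it is judged:
By the outcome, as a careful person would: the job done as asked, in the order asked, and still so for the second after the job is handed in, with the robot touching nothing.
Of bone_1, bone_2, bone_3, bone_4 only 2 to 3 are there at a start; the rules pass over those that are not, and their reading is None.
At some moment in a run one of bone_1, bone_2, bone_3, bone_4 may be knocked a few centimetres aside while the robot is not near it.
Once in a run the grip may slacken for a moment while it holds something.
It also fails if it takes over 210 s, if anything falls off the work surface, if the arm or the gripper's body presses on something with over 40 N, if the wrist force passes 120 N, or if a joint passes its speed limit or range.

## Working session

There is one attempt and no reset: what is moved stays moved. The work goes in short steps, Python scripts to look and compute and a tool call to move; the robot and the scene stay as the last step left them, time stands still between calls to the robot, and variables do not carry over. Pictures are saved under pics/ and viewed, at most 14 in all, crops included, and the job is handed in when it is done.

Besides the shell and the picture viewer there is one more tool, called after "Request:" by a JSON object that holds its "op" and its "data", one argument or row to a line. jog_arm: Moves the arm, as the interface text tells. Its arguments: {"type":"object","properties":{"hand":{"type":"array"},"travel":{"type":"array"},"yaw":{"type":"array"},"grip_force":{"type":"number"}},"required":["hand","travel","yaw"]}

```bash
mkdir -p pics
cat > h.py <<'E'
import numpy as np, cv2
from rig import env
def snap(cam, name):
    im=env.get_image(cam); cv2.imwrite(f'pics/{name}.png', im[:,:,::-1]); return im
def cal(cam):
    c=env.calibration(cam)
    if 'hand_eye' in c:
        s=env.observe(); T=np.eye(4); T[:3,:3]=s['tool_rot']; T[:3,3]=s['position']; M=T@np.array(c['hand_eye']); return c,M[:3,3],M[:3,:3]
    return c,np.array(c['position']),np.array(c['rotation'])
def world(K,uv,z):
    c,p,R=K; d=R@np.array([(uv[0]-c['cx'])/c['fx'],(uv[1]-c['cy'])/c['fy'],1]); return p+d*(z-p[2])/d[2]
def pix(K,P):
    c,p,R=K; q=R.T@(np.array(P)-p); return np.array([q[0]/q[2]*c['fx']+c['cx'],q[1]/q[2]*c['fy']+c['cy']])
def rect(K,im,x0,x1,y0,y1,z,s):
    """orthographic view of plane z: s px per m; col = (y1-y)*s, row=(x1-x)*s"""
    W=int((y1-y0)*s);H=int((x1-x0)*s)
    src=np.float32([pix(K,(x1,y1,z)),pix(K,(x1,y0,z)),pix(K,(x0,y0,z)),pix(K,(x0,y1,z))])
    return cv2.warpPerspective(im,cv2.getPerspectiveTransform(src,np.float32([[0,0],[W,0],[W,H],[0,H]])),(W,H))
E
python3 - <<'E'
from h import *
print(env.finger_overhang)
s=env.observe(); print(s['position'],s['tool_rot'],s['ft_force'],s['grip_width'])
for n in('top','side'): print(n,env.calibration(n))
print(env.calibration('wrist'))
a=snap('top','top0');b=snap('side','side0')
cv2.imwrite('pics/top0b.png',cv2.resize(a[:,:,::-1],(800,600),interpolation=cv2.INTER_CUBIC))
E
```

```text
0.017
[ 0.23009074 -0.49921823  0.22736887] [[ 9.08214323e-01  4.18505202e-01 -3.74170224e-04]
 [ 4.18505267e-01 -9.08213109e-01  1.51308999e-03]
 [ 2.93409728e-04 -1.53080221e-03 -9.99998785e-01]] [ 0.25926585 -0.46086184  0.27152164] 0.08544265468883007
top {'fx': 436.89638037034166, 'fy': 436.89638037034166, 'cx': 260.38448417390146, 'cy': 191.36876785949252, 'position': array([0.43195053, 0.06673609, 1.2653547 ]), 'rotation': array([[-0.01076874, -0.99662735,  0.08135089],
       [-0.99966035,  0.00879917, -0.02453072],
       [ 0.02373217, -0.08158742, -0.9963836 ]])}
side {'fx': 403.433147112382, 'fy': 403.433147112382, 'cx': 247.58730440283156, 'cy': 182.7771615160835, 'position': array([-0.01525631,  0.67728829,  0.93370568]), 'rotation': array([[-0.75975679, -0.47789994,  0.44088692],
       [-0.650159  ,  0.55010617, -0.52409586],
       [ 0.00793076, -0.68483199, -0.72865784]])}
{'fx': 271.0241366441336, 'fy': 271.0241366441336, 'cx': 253.61640368428576, 'cy': 188.61036448624813, 'hand_eye': array([[ 5.23235818e-04, -9.52513798e-01, -3.04494978e-01,
         7.77389764e-02],
       [ 9.99999607e-01,  7.16505165e-04, -5.22982166e-04,
        -2.72954172e-04],
       [ 7.16319953e-04, -3.04494584e-01,  9.52513798e-01,
        -1.46092511e-01],
       [ 0.00000000e+00,  0.00000000e+00,  0.00000000e+00,
         1.00000000e+00]])}
```

View pics/top0b.png

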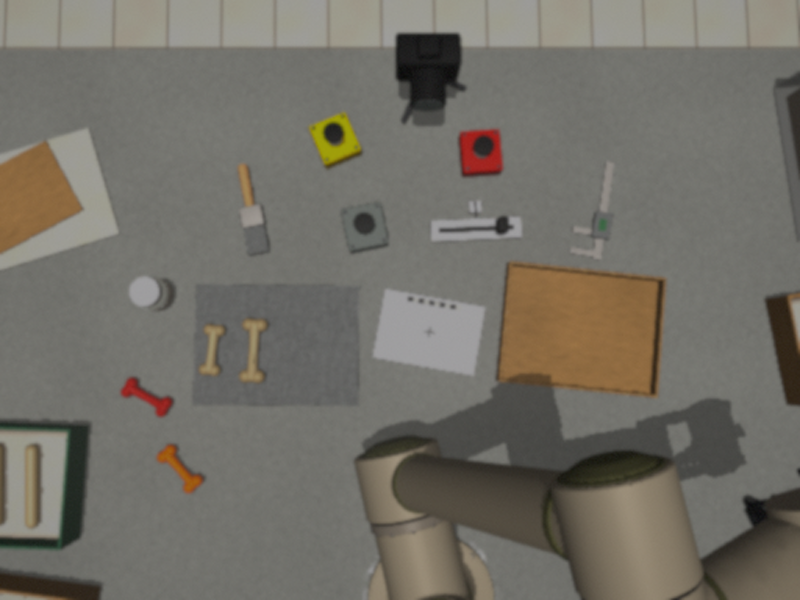

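View pics/side0.png

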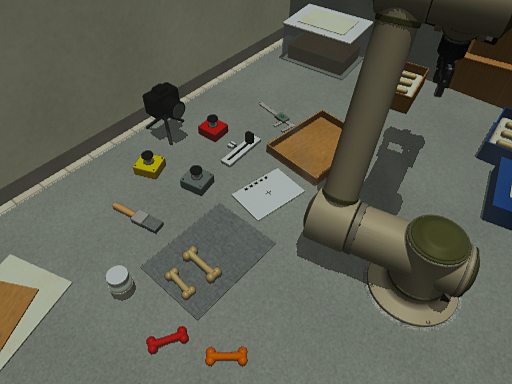

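Top view (800x600): the mat at (276,345) holds two pale bones at (212,350) and (254,350). The plate is at (430,332), the tray at (580,328), the fader at (477,229) and the grey trigger at (364,226). The look-alikes are the yellow trigger (335,138), red trigger (481,152), red bone (147,397) and orange bone (180,468). Next I'll get numbers and confirm with a crop.

Run:
```python
from h import *
im=cv2.imread('pics/top0.png'); K=cal('top'); f=512/800
P=lambda n,u,v,z:print(n,world(K,(u*f,v*f),z).round(3))
P('plung cap',364,223,.07);P('trig box',365,227,.036);P('grip top',504,225,.0545)
P('index',475,208,.014);P('fader L',431,231,.014);P('fader R',522,228,.014)
P('cross',430,332,.006)
for i,c in enumerate([(386,290),(485,307),(475,375),(373,357)]):P('plate%d'%i,*c,.006)
for i,c in enumerate([(508,264),(663,278),(656,394),(498,380)]):P('tray%d'%i,*c,.035)
for i,c in enumerate([(195,284),(360,287),(358,405),(193,403)]):P('mat%d'%i,*c,.004)
for n,c in dict(jar=(146,291),red=(147,397),orange=(180,468),brush=(250,210),cal=(600,225)).items():P(n,*c,.01)
hsv=cv2.cvtColor(im,cv2.COLOR_BGR2HSV)
m=cv2.inRange(hsv,(10,50,120),(35,255,255)); m[:, :120]=0;m[:,235:]=0;m[:180]=0;m[265:]=0
n,l,st,ce=cv2.connectedComponentsWithStats(m)
for i in range(1,n):
    if st[i,4]>40:
        p=np.argwhere(l==i)[:,::-1]; w=np.array([world(K,q,.02)[:2] for q in p],np.float32); print(st[i],cv2.minAreaRect(w))
r=rect(K,im,.2,.8,-.35,.45,0.01,1000); cv2.imwrite('pics/rect0.png',r)
```

```text
plung cap [0.665 0.112 0.07 ]
trig box [0.665 0.111 0.036]
grip top [ 0.663 -0.14   0.054]
index [ 0.703 -0.093  0.014]
fader L [ 0.66  -0.01   0.014]
fader R [ 0.665 -0.18   0.014]
cross [ 0.473 -0.006  0.006]
plate0 [0.552 0.074 0.006]
plate1 [ 0.519 -0.109  0.006]
plate2 [ 0.393 -0.088  0.006]
plate3 [0.428 0.099 0.006]
tray0 [ 0.595 -0.149  0.035]
tray1 [ 0.567 -0.433  0.035]
tray2 [ 0.357 -0.411  0.035]
tray3 [ 0.385 -0.126  0.035]
mat0 [0.566 0.426 0.004]
mat1 [0.558 0.122 0.004]
mat2 [0.341 0.127 0.004]
mat3 [0.349 0.427 0.004]
jar [0.553 0.513 0.01 ]
red [0.361 0.508 0.01 ]
orange [0.234 0.446 0.01 ]
brush [0.703 0.325 0.01 ]
cal [ 0.67  -0.328  0.01 ]
[153 205  17  39 301] ((0.4437251687049866, 0.3181416094303131), (0.03965083509683609, 0.10838544368743896), 87.0537338256836)
[128 208  15  32 224] ((0.445576012134552, 0.39143213629722595), (0.03180445358157158, 0.08673501759767532), 83.946044921875)
```

View pics/rect0.png

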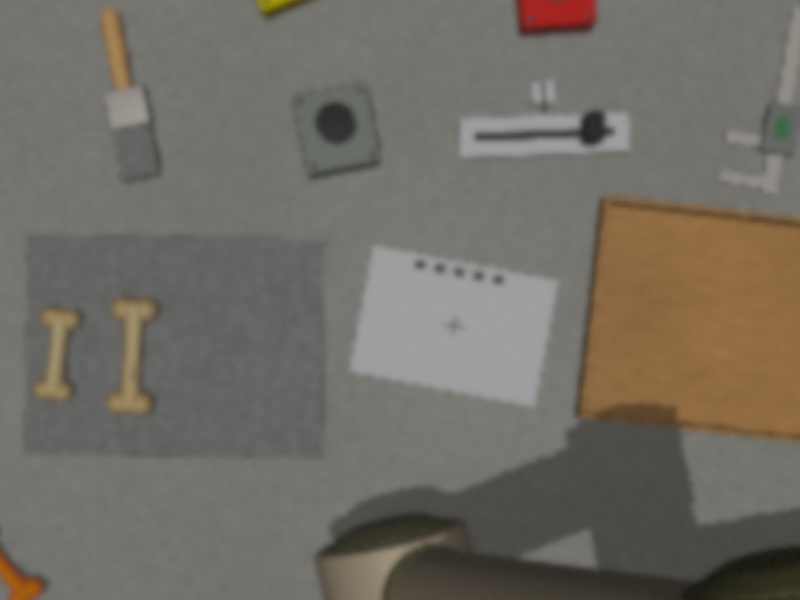

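The two bones measure about 108 and 87 mm (blurred), so they are bone_2 (118) at (0.444,0.318) and bone_3 (94) at (0.446,0.391). The grey trigger at (0.665,0.112) fits the description; the red and yellow ones don't. The crop confirms all three. Now I'll move the wrist camera over the fader.

Request:
{"op": "jog_arm", "data": {
  "hand": [0.085,0.085,0.085,0.085,0.085],
  "travel": [
    [0.037,0.04,0],
    [0.037,0.04,0],
    [0.037,0.04,0],
    [0.037,0.04,0],
    [0.037,0.04,0]
  ],
  "yaw": [-0.086,-0.086,-0.086,-0.086,-0.086]
}}

```text
time_s: 0.72
position: [0.4161, -0.298, 0.2279]
tool_rot: [[1.0, -0.001, -0.0], [-0.001, -1.0, 0.0], [-0.0, -0.0, -1.0]]
ft_force: [1.0, -0.4, -0.0]
grip_width: 0.0848
gripper_force: 0.0
```

Request:
{"op": "jog_arm", "data": {
  "hand": [0.085,0.085,0.085,0.06,0.06],
  "travel": [
    [0.037,0.04,-0.012],
    [0.037,0.04,-0.012],
    [0.037,0.04,-0.012],
    [0.037,0.04,-0.012],
    [0.037,0.04,-0.012]
  ],
  "yaw": [0,0,0,0,0]
}}

```text
time_s: 1.35
position: [0.6011, -0.098, 0.1673]
tool_rot: [[1.0, 0.002, -0.001], [0.002, -1.0, 0.0], [-0.001, -0.0, -1.0]]
ft_force: [0.5, -1.0, 0.1]
grip_width: 0.0599
gripper_force: 0.0
```

Request:
{"op": "jog_arm", "data": {
  "hand": [0.06,0.06,0.06,0.06,0.06],
  "travel": [
    [0,0,0],
    [0,0,0],
    [0,0,0],
    [0,0,0],
    [0,0,0]
  ],
  "yaw": [0,0,0,0,0]
}}

```text
time_s: 1.98
position: [0.6, -0.1, 0.1683]
tool_rot: [[1.0, 0.001, 0.0], [0.001, -1.0, -0.0], [0.0, 0.0, -1.0]]
ft_force: [0.1, 0.1, -0.7]
grip_width: 0.0604
gripper_force: 0.0
```

Run:
```python
from h import *
K=cal('wrist'); print(env.observe()['position'],env.observe()['tool_rot'].round(3).tolist())
im=snap('wrist','w1')
np.save('w1K.npy',np.r_[K[1],K[2].ravel()])
r=rect(K,im,.60,.74,-.22,.03,0.014,3200)
cv2.imwrite('pics/w1r.png',r[:,:,::-1])
```

```text
[ 0.5999583  -0.10004742  0.168301  ] [[1.0, 0.001, 0.0], [0.001, -1.0, -0.0], [0.0, 0.0, -1.0]]
```

View pics/w1r.png

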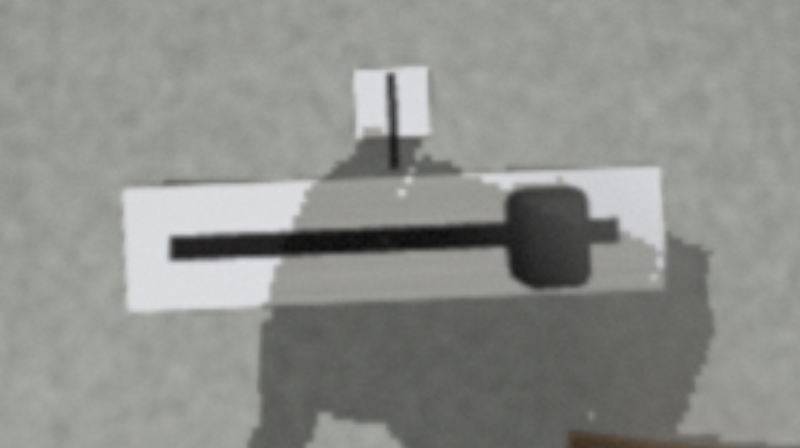

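Pointer line at (390,73)–(394,165), rail ends at columns 126 and 661, grip about (548,237) in the crop. That puts the grip at (0.667,-0.138) and the target at (0.6655,-0.094), with rail yaw +2.25°. Both agree with the given sizes. Gripping it now.

Request:
{"op": "jog_arm", "data": {
  "grip_force": 20,
  "hand": [0.06,0.06,0.06,0.06,0.06],
  "travel": [
    [0.034,-0.019,0],
    [0.033,-0.019,0],
    [0,0,-0.041],
    [0,0,-0.041],
    [0,0,-0.041]
  ],
  "yaw": [0.02,0.018,0,0,0]
}}

```text
time_s: 2.65
position: [0.6671, -0.1377, 0.0438]
tool_rot: [[0.999, 0.04, 0.0], [0.04, -0.999, -0.0], [0.0, 0.0, -1.0]]
ft_force: [0.1, -0.0, -0.3]
grip_width: 0.0603
gripper_force: 0.0
```

Request:
{"op": "jog_arm", "data": {
  "hand": [0.06,0.015,0.015,0.015,0.015],
  "travel": [
    [0,0,0],
    [0,0,0],
    [0,0,0],
    [0,0,0],
    [0,0,0]
  ],
  "yaw": [0,0,0,0,0]
}}

```text
time_s: 3.28
position: [0.668, -0.1379, 0.0472]
tool_rot: [[0.999, 0.04, 0.003], [0.04, -0.999, -0.001], [0.003, 0.002, -1.0]]
ft_force: [-0.4, 0.8, 7.6]
grip_width: 0.0192
gripper_force: 20.8
```

Request:
{"op": "jog_arm", "data": {
  "hand": [0.015,0.015,0.015,0.015,0.015],
  "travel": [
    [-0.0004,0.011,0.001],
    [-0.0004,0.011,0],
    [-0.0004,0.011,0],
    [-0.0005,0.011,0],
    [0,0,0]
  ],
  "yaw": [0,0,0,0,0]
}}

```text
time_s: 3.9
position: [0.6661, -0.0917, 0.0472]
tool_rot: [[0.999, 0.041, 0.002], [0.041, -0.999, 0.0], [0.002, -0.0, -1.0]]
ft_force: [1.8, 2.5, 6.7]
grip_width: 0.0196
gripper_force: 20.8
```

Request:
{"op": "jog_arm", "data": {
  "hand": [0.015,0.015,0.06,0.06,0.06],
  "travel": [
    [0,0,0],
    [0,0,0],
    [0,0,0],
    [0,0,0],
    [0,0,0.02]
  ],
  "yaw": [0,0,0,0,0]
}}

```text
time_s: 4.53
position: [0.6643, -0.0929, 0.0643]
tool_rot: [[0.999, 0.04, -0.004], [0.04, -0.999, 0.001], [-0.004, -0.002, -1.0]]
ft_force: [-0.0, -0.3, 0.2]
grip_width: 0.0603
gripper_force: 0.0
```

Request:
{"op": "jog_arm", "data": {
  "hand": [0.06,0.06,0.06,0.06,0.06],
  "travel": [
    [0,0,0.05],
    [-0.03,0,0.05],
    [-0.03,0,0],
    [0,0,0],
    [0,0,0]
  ],
  "yaw": [-0.038,0,0,0,0]
}}

```text
time_s: 5.15
position: [0.6058, -0.0935, 0.1656]
tool_rot: [[1.0, 0.002, -0.001], [0.002, -1.0, 0.0], [-0.001, -0.0, -1.0]]
ft_force: [0.1, 0.0, -0.6]
grip_width: 0.0599
gripper_force: 0.0
```

Run:
```python
from h import *
K=cal('wrist'); print(env.observe()['position'],env.observe()['time_s'])
im=snap('wrist','w2')
r=rect(K,im,.60,.74,-.22,.03,0.014,3200); r2=rect(K,im,.60,.74,-.22,.03,0.0545,3200)
cv2.imwrite('pics/w2r.png',np.vstack([r[:288],r2[:300]])[:,:,::-1])
```

```text
[ 0.60579079 -0.09347239  0.16555817] 5.15
```

View pics/w2r.png

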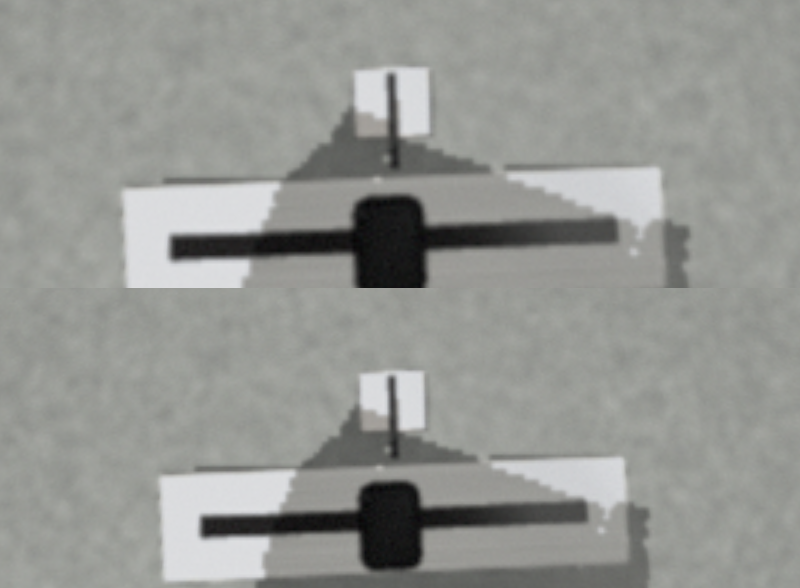

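The grip centre is at column 390.5, and the pointer extended to the slot is at about 398. That leaves the grip 2.3 mm too far toward +y, so I'll re-grip and correct.

Request:
{"op": "jog_arm", "data": {
  "hand": [0.06,0.06,0.06,0.06,0.06],
  "travel": [
    [0.03,0.001,0],
    [0.03,0.0005,0],
    [0,0,-0.04],
    [0,0,-0.04],
    [0,0,-0.038]
  ],
  "yaw": [0.038,0,0,0,0]
}}

```text
time_s: 5.82
position: [0.6658, -0.0918, 0.0456]
tool_rot: [[0.999, 0.04, -0.001], [0.04, -0.999, 0.0], [-0.001, -0.0, -1.0]]
ft_force: [-0.1, 0.1, 0.1]
grip_width: 0.0601
gripper_force: 0.0
```

Request:
{"op": "jog_arm", "data": {
  "hand": [0.015,0.015,0.015,0.015,0.015],
  "travel": [
    [0,0,0],
    [0,0,0],
    [0,0,0],
    [0,-0.0012,0],
    [0,-0.0012,0]
  ],
  "yaw": [0,0,0,0,0]
}}

```text
time_s: 6.45
position: [0.6666, -0.0945, 0.0496]
tool_rot: [[0.999, 0.04, 0.004], [0.04, -0.999, -0.001], [0.004, 0.001, -1.0]]
ft_force: [2.5, 1.5, 5.5]
grip_width: 0.0184
gripper_force: 20.8
```

Request:
{"op": "jog_arm", "data": {
  "hand": [0.015,0.015,0.015,0.015,0.015],
  "travel": [
    [0,0,0],
    [0,0,0],
    [0,0,0],
    [0,0,0],
    [0,0,0]
  ],
  "yaw": [0,0,0,0,0]
}}

```text
time_s: 7.08
position: [0.6666, -0.0947, 0.0497]
tool_rot: [[0.999, 0.04, 0.004], [0.04, -0.999, -0.001], [0.004, 0.001, -1.0]]
ft_force: [3.2, 1.7, 5.5]
grip_width: 0.0189
gripper_force: 20.8
```

Request:
{"op": "jog_arm", "data": {
  "hand": [0.06,0.06,0.06,0.06,0.06],
  "travel": [
    [0,0,0],
    [0,0,0],
    [0,0,0.02],
    [0,0,0.05],
    [-0.03,0,0.05]
  ],
  "yaw": [0,0,0,0,0]
}}

```text
time_s: 7.7
position: [0.6355, -0.0946, 0.1685]
tool_rot: [[0.999, 0.04, -0.001], [0.04, -0.999, 0.0], [-0.001, -0.0, -1.0]]
ft_force: [0.3, 0.1, 0.8]
grip_width: 0.0602
gripper_force: 0.0
```

Request:
{"op": "jog_arm", "data": {
  "hand": [0.06,0.06,0.06,0.06,0.06],
  "travel": [
    [-0.03,0,0],
    [0,0,0],
    [0,0,0],
    [0,0,0],
    [0,0,0]
  ],
  "yaw": [-0.038,0,0,0,0]
}}

```text
time_s: 8.32
position: [0.6058, -0.0944, 0.1674]
tool_rot: [[1.0, 0.002, -0.001], [0.002, -1.0, 0.0], [-0.001, -0.0, -1.0]]
ft_force: [-0.2, -0.0, -0.5]
grip_width: 0.0602
gripper_force: 0.0
```

Run:
```python
from h import *
K=cal('wrist'); print(env.observe()['position'],env.observe()['time_s'])
im=snap('wrist','w3')
r=cv2.cvtColor(rect(K,im,.60,.74,-.22,.03,0.0145,3200),cv2.COLOR_RGB2GRAY); r2=cv2.cvtColor(rect(K,im,.60,.74,-.22,.03,0.0545,3200),cv2.COLOR_RGB2GRAY)
def mid(img,rows,a,b,t):
    o=[]
    for k in rows:
        c=np.where(img[k,a:b]<t)[0]+a; o.append((k,c.min(),c.max(),c.mean().round(1)))
    return o
print('ptr',mid(r,range(80,165,12),375,412,70))
print('grip',mid(r2,(206,210,214,264,268,272),330,470,60))
```

```text
[ 0.60580971 -0.09440964  0.16743299] 8.325
ptr [(80, np.int64(391), np.int64(391), np.float64(391.0)), (92, np.int64(391), np.int64(391), np.float64(391.0)), (104, np.int64(391), np.int64(391), np.float64(391.0)), (116, np.int64(391), np.int64(392), np.float64(391.5)), (128, np.int64(391), np.int64(394), np.float64(392.5)), (140, np.int64(388), np.int64(396), np.float64(392.0)), (152, np.int64(390), np.int64(398), np.float64(394.0)), (164, np.int64(392), np.int64(399), np.float64(395.5))]
grip [(206, np.int64(368), np.int64(425), np.float64(396.5)), (210, np.int64(368), np.int64(425), np.float64(396.5)), (214, np.int64(368), np.int64(426), np.float64(397.0)), (264, np.int64(370), np.int64(428), np.float64(399.0)), (268, np.int64(370), np.int64(428), np.float64(399.0)), (272, np.int64(372), np.int64(427), np.float64(399.5))]
```

The fader is level to within 0.3 mm. Next come wrist views of the plate and trigger, then of the mat.

Request:
{"op": "jog_arm", "data": {
  "hand": [0.06,0.06,0.06,0.06,0.06],
  "travel": [
    [-0.03,0.04,0.01],
    [-0.03,0.035,0.01],
    [-0.03,0.03,0.01],
    [0,0,0],
    [0,0,0]
  ],
  "yaw": [0,0,0,0,0]
}}

```text
time_s: 9.0
position: [0.516, 0.0102, 0.198]
tool_rot: [[1.0, 0.002, 0.0], [0.002, -1.0, -0.0], [0.0, 0.0, -1.0]]
ft_force: [-0.5, -0.3, -1.2]
grip_width: 0.0599
gripper_force: 0.0
```

Run:
```python
from h import *
K=cal('wrist'); s=env.observe();print(s['position'],s['qvel'].round(2))
im=snap('wrist','w4'); np.savez('K4.npz',p=K[1],R=K[2])
r=rect(K,im,.37,.72,-.13,.17,0.006,2000)
cv2.imwrite('pics/w4r.png',cv2.resize(r[:,:,::-1],None,fx=.85,fy=.85))
g=cv2.cvtColor(r,cv2.COLOR_RGB2GRAY)
for t in (150,170):
    m=(g>t).astype(np.uint8); n,l,st,ce=cv2.connectedComponentsWithStats(m)
    i=1+st[1:,4].argmax(); m=(l==i).astype(np.uint8)
    (c,sz,a)=cv2.minAreaRect(np.argwhere(m)[:,::-1].astype(np.float32)); print(t,'plate',.17-c[0]/2000,.72-c[1]/2000,np.array(sz)/2000,a)
```

```text
[0.51603881 0.01024987 0.1979706 ] [-0.78  0.91 -0.45 -0.05  0.09 -0.  ]
150 plate 0.020250000000000018 0.534 [0.327  0.2995] 90.0
170 plate -0.07751533508300781 0.4589689331054687 [0.04850723 0.13531056] 17.250944137573242
```

Request:
{"op": "jog_arm", "data": {
  "hand": [0.06,0.06,0.06,0.06,0.06],
  "travel": [
    [-0.01,0.055,0],
    [-0.01,0.055,0],
    [-0.01,0.055,0],
    [-0.01,0.055,0],
    [-0.01,0.055,0]
  ],
  "yaw": [0,0,0,0,0]
}}

```text
time_s: 9.68
position: [0.466, 0.2869, 0.1974]
tool_rot: [[1.0, 0.001, -0.0], [0.001, -1.0, -0.0], [-0.0, 0.0, -1.0]]
ft_force: [0.5, -0.4, 0.5]
grip_width: 0.0598
gripper_force: 0.0
```

Request:
{"op": "jog_arm", "data": {
  "hand": [0.06,0.06,0.06,0.06,0.06],
  "travel": [
    [0,0.05,0],
    [0,0,0],
    [0,0,0],
    [0,0,0],
    [0,0,0]
  ],
  "yaw": [0,0,0,0,0]
}}

```text
time_s: 10.3
position: [0.4659, 0.3346, 0.1981]
tool_rot: [[1.0, 0.0, 0.0], [0.0, -1.0, -0.0], [0.0, 0.0, -1.0]]
ft_force: [0.6, -0.1, -1.3]
grip_width: 0.06
gripper_force: 0.0
```

```bash
cat > bones.py <<'E'
from h import *
def bones(name):
    K=cal('wrist'); s=env.observe(); print(s['position'].round(4),s['time_s'])
    im=snap('wrist',name)
    X1,Y1=.60,.46
    r=rect(K,im,.30,X1,.10,Y1,0.018,2000); cv2.imwrite(f'pics/{name}r.png',r[:,:,::-1])
    h=cv2.cvtColor(r,cv2.COLOR_RGB2HSV); m=cv2.inRange(h,(10,55,90),(35,255,255))
    m=cv2.morphologyEx(m,cv2.MORPH_CLOSE,np.ones((5,5)))
    n,l,st,ce=cv2.connectedComponentsWithStats(m)
    for i in range(1,n):
        if st[i,4]>2500:
            (c,sz,a)=cv2.minAreaRect(np.argwhere(l==i)[:,::-1].astype(np.float32)); p=np.argwhere(l==i)-ce[i][::-1]
            w,v=np.linalg.eigh(p.T@p); d=-v[:,1]; ang=np.degrees(np.arctan2(d[1],d[0])); ang=(ang+90)%180-90
            print('bone x,y',X1-c[1]/2000,Y1-c[0]/2000,'size',np.array(sz)/2000,'rect',a,'axis yaw',ang)
E
python3 -c "
from bones import *
bones('w5')"
```

```text
[0.4659 0.3346 0.1981] 10.3
bone x,y 0.44427862548828123 0.31678836059570314 size [0.04559512 0.11790247] rect 3.044778347015381 axis yaw -3.0898058704560754
bone x,y 0.4468751068115234 0.3914569091796875 size [0.03870496 0.09381891] rect 6.552554607391357 axis yaw -6.320569700374776
```

View pics/w4r.png

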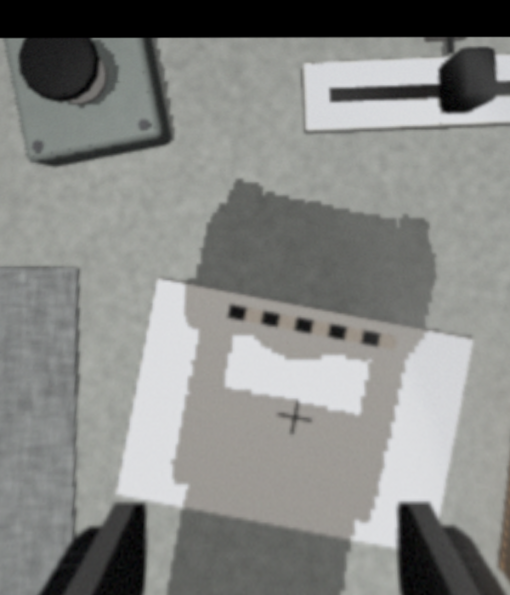

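View pics/w5r.png

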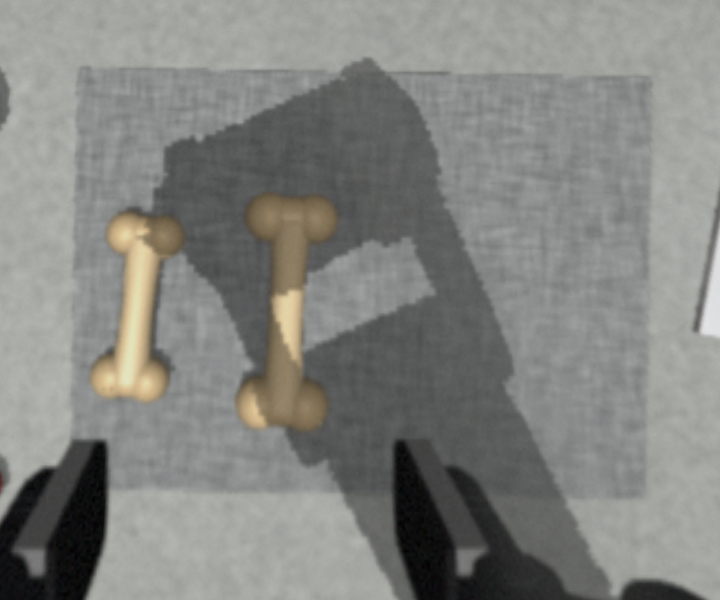

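The plate cross is at crop pixel (294,417), giving (0.4747,-0.0032), plate yaw -10.7°; its size checks at 188x129 mm. Plunger cap at (0.664,0.111), matching the top view. In the mat view the right bone measures 118x46, so it is bone_2, centred at (0.4443,0.3168). The left one measures 94x39, so it is bone_3. Grasping bone_2 first.

Request:
{"op": "jog_arm", "data": {
  "grip_force": 60,
  "hand": [0.05,0.05,0.05,0.05,0.05],
  "travel": [
    [-0.0215,-0.018,0],
    [0,0,-0.06],
    [0,0,-0.06],
    [0,0,-0.053],
    [0,0,0]
  ],
  "yaw": [-0.054,0,0,0,0]
}}

```text
time_s: 10.98
position: [0.4424, 0.3165, 0.0226]
tool_rot: [[0.999, -0.053, -0.006], [-0.053, -0.999, -0.003], [-0.006, 0.003, -1.0]]
ft_force: [-0.1, 0.4, 0.7]
grip_width: 0.0499
gripper_force: 0.0
```

Request:
{"op": "jog_arm", "data": {
  "hand": [0.01,0.01,0.01,0.01,0.01],
  "travel": [
    [0,0,0],
    [0,0,0],
    [0,0,0],
    [0,0,0],
    [0,0,0]
  ],
  "yaw": [0,0,0,0,0]
}}

```text
time_s: 11.6
position: [0.444, 0.3176, 0.0252]
tool_rot: [[0.999, -0.052, 0.0], [-0.052, -0.999, 0.0], [0.0, -0.0, -1.0]]
ft_force: [0.4, -0.0, -0.1]
grip_width: 0.0101
gripper_force: 0.0
```

Request:
{"op": "jog_arm", "data": {
  "hand": [0.01,0.01,0.01,0.01,0.01],
  "travel": [
    [0,0,0.02],
    [0,0,0.02],
    [0,0,0.02],
    [0,0,0],
    [0,0,0]
  ],
  "yaw": [0,0,0,0,0]
}}

```text
time_s: 12.22
position: [0.4436, 0.3174, 0.0842]
tool_rot: [[0.999, -0.052, -0.001], [-0.052, -0.999, -0.0], [-0.001, 0.001, -1.0]]
ft_force: [-0.3, 0.9, -0.2]
grip_width: 0.0102
gripper_force: 0.0
```

The fingers closed to 10 mm on nothing. The bone was probably knocked aside or not where I measured it, so I'll look again.

Request:
{"op": "jog_arm", "data": {
  "hand": [0.06,0.06,0.06,0.06,0.06],
  "travel": [
    [0.02,0.015,0.057],
    [0,0,0.057],
    [0,0,0],
    [0,0,0],
    [0,0,0]
  ],
  "yaw": [0.054,0,0,0,0]
}}

```text
time_s: 12.85
position: [0.4634, 0.3323, 0.1971]
tool_rot: [[1.0, 0.002, -0.003], [0.002, -1.0, -0.001], [-0.003, 0.001, -1.0]]
ft_force: [0.3, -1.0, -0.1]
grip_width: 0.0599
gripper_force: 0.0
```

```bash
python3 -c "
from bones import *
bones('w6')"
```

```text
[0.4634 0.3323 0.1971] 12.85
bone x,y 0.4442295989990234 0.31697627258300787 size [0.04566673 0.1178505 ] rect 2.8310017585754395 axis yaw -3.0148457097663197
bone x,y 0.4467778167724609 0.3914987487792969 size [0.03854285 0.09352408] rect 6.387117385864258 axis yaw -6.16909243728999
```

View pics/w6r.png

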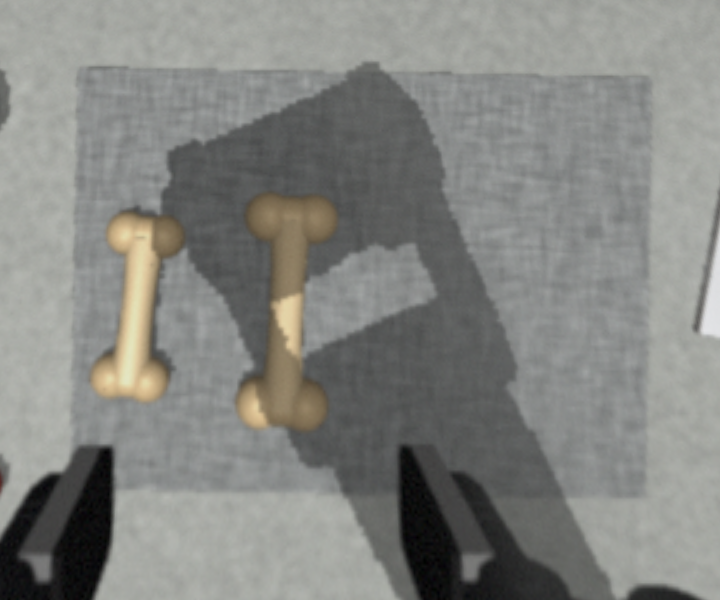

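The bone has not moved, so the fingers must have closed around or above it. I'll go down again, close, and look from the side camera while closed.

Request:
{"op": "jog_arm", "data": {
  "grip_force": 40,
  "hand": [0.05,0.05,0.05,0.05,0.05],
  "travel": [
    [-0.0195,-0.0155,0],
    [0,0,-0.06],
    [0,0,-0.06],
    [0,0,-0.055],
    [0,0,0]
  ],
  "yaw": [-0.053,0,0,0,0]
}}

```text
time_s: 13.52
position: [0.4422, 0.316, 0.0206]
tool_rot: [[0.999, -0.051, -0.008], [-0.051, -0.999, -0.004], [-0.008, 0.004, -1.0]]
ft_force: [0.2, 0.6, -0.1]
grip_width: 0.0499
gripper_force: 0.0
```

Request:
{"op": "jog_arm", "data": {
  "hand": [0.05,0.014,0.014,0.014,0.014],
  "travel": [
    [0,0,0],
    [0,0,0],
    [0,0,0],
    [0,0,0],
    [0,0,0]
  ],
  "yaw": [0,0,0,0,0]
}}

```text
time_s: 14.15
position: [0.4445, 0.3171, 0.0243]
tool_rot: [[0.999, -0.051, 0.0], [-0.051, -0.999, 0.0], [0.0, -0.0, -1.0]]
ft_force: [0.7, -0.2, -0.5]
grip_width: 0.0136
gripper_force: 0.0
```

Run:
```python
from h import *
K=cal('side'); im=env.get_image('side'); w=env.get_image('wrist')
u=pix(K,(.444,.317,.03)); x,y=int(u[0]),int(u[1]); print(u)
a=cv2.resize(im[y-50:y+50,x-50:x+50],(400,400),interpolation=cv2.INTER_CUBIC); b=cv2.resize(w[180:384,150:354],(400,400),interpolation=cv2.INTER_CUBIC)
cv2.imwrite('pics/c7.png',np.hstack([a,b])[:,:,::-1]); print(env.observe()['position'],env.observe()['grip_width'])
```

```text
[200.76256745 260.10181579]
[0.44450273 0.31710814 0.02411911] 0.014138785522183377
```

View pics/c7.png

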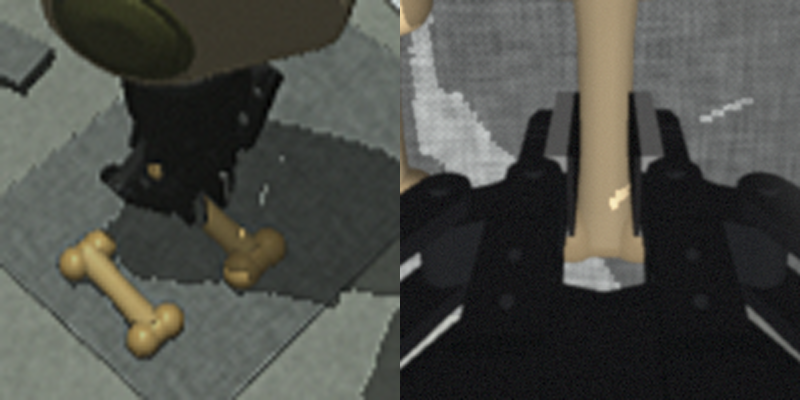

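The pads straddle the shaft, yet no force shows at a commanded 14 mm. I'll close further here and read the force.

Request:
{"op": "jog_arm", "data": {
  "hand": [0.006,0.006,0,0,0],
  "travel": [
    [0,0,0],
    [0,0,0],
    [0,0,0],
    [0,0,0],
    [0,0,0]
  ],
  "yaw": [0,0,0,0,0]
}}

```text
time_s: 14.88
position: [0.4445, 0.3171, 0.024]
tool_rot: [[0.999, -0.051, -0.0], [-0.051, -0.999, -0.0], [-0.0, 0.0, -1.0]]
ft_force: [0.0, -0.8, 0.5]
grip_width: 0.0
gripper_force: 0.0
```

Run:
```python
from h import *
im=env.get_image('side'); w=env.get_image('wrist')
x,y=200,260
a=cv2.resize(im[y-25:y+25,x-25:x+25],(400,400),interpolation=cv2.INTER_CUBIC); b=cv2.resize(w[200:302,200:302],(400,400),interpolation=cv2.INTER_CUBIC)
cv2.imwrite('pics/c8.png',np.hstack([a,b])[:,:,::-1]); print(env.observe()['position'],env.observe()['grip_width'])
```

```text
[0.44448132 0.31710687 0.02401975] -0.0003588609867131294
```

View pics/c8.png

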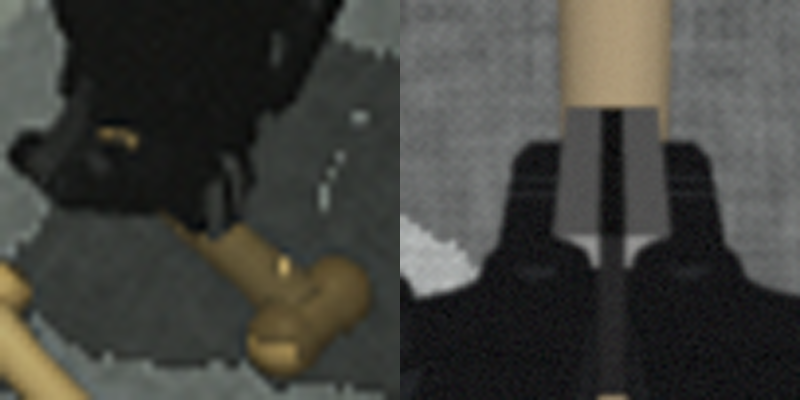

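The crop shows the fingers fully shut on top of the shaft, so the tips stand well above where the overhang figure puts them. I'll find the tip height by lowering the shut fingers gently onto the shaft, whose top is at 25.5 mm.

Request:
{"op": "jog_arm", "data": {
  "hand": [0,0,0,0,0],
  "travel": [
    [0,0,-0.0015],
    [0,0,-0.0015],
    [0,0,-0.001],
    [0,0,0],
    [0,0,0]
  ],
  "yaw": [0,0,0,0,0]
}}

```text
time_s: 15.6
position: [0.4445, 0.3172, 0.0208]
tool_rot: [[0.999, -0.051, 0.001], [-0.051, -0.999, 0.0], [0.001, -0.0, -1.0]]
ft_force: [-3.0, -0.7, 9.0]
grip_width: 0.0
gripper_force: 4.7
```

Contact came at TCP z ≈ 0.0225, so shut tips stand 3 mm above the TCP. I'll use TCP z = 0.005 for the mat grasp.

Request:
{"op": "jog_arm", "data": {
  "grip_force": 50,
  "hand": [0,0.046,0.046,0.046,0.046],
  "travel": [
    [0,0,0.014],
    [0,0,0],
    [0,0,0],
    [0,0,-0.015],
    [0,0,-0.014]
  ],
  "yaw": [0,0,0,0,0]
}}

```text
time_s: 16.23
position: [0.4441, 0.3169, 0.0035]
tool_rot: [[0.999, -0.051, -0.001], [-0.051, -0.999, -0.0], [-0.001, 0.001, -1.0]]
ft_force: [-0.1, 0.4, 0.6]
grip_width: 0.0462
gripper_force: 0.0
```

Request:
{"op": "jog_arm", "data": {
  "hand": [0.046,0.01,0.01,0.01,0.01],
  "travel": [
    [0,0,0],
    [0,0,0],
    [0,0,0],
    [0,0,0],
    [0,0,0]
  ],
  "yaw": [0,0,0,0,0]
}}

```text
time_s: 16.85
position: [0.4447, 0.3172, 0.0054]
tool_rot: [[0.999, -0.051, 0.001], [-0.051, -0.999, 0.0], [0.001, -0.0, -1.0]]
ft_force: [0.2, 0.3, 2.5]
grip_width: 0.0161
gripper_force: 51.7
```

Gripped, width 16 mm at 51 N. Lifting and carrying it to the plate with a +82.3° turn.

Request:
{"op": "jog_arm", "data": {
  "hand": [0.01,0.01,0.01,0.01,0.01],
  "travel": [
    [0,0,0.03],
    [0,0,0.03],
    [0.003,-0.04,0],
    [0.003,-0.04,0],
    [0.004,-0.04,0]
  ],
  "yaw": [0,0,0.18,0.18,0.18]
}}

```text
time_s: 17.48
position: [0.4542, 0.196, 0.065]
tool_rot: [[0.88, 0.475, -0.0], [0.475, -0.88, -0.0], [-0.0, -0.0, -1.0]]
ft_force: [-0.2, 0.3, -0.8]
grip_width: 0.0163
gripper_force: 51.3
```

Request:
{"op": "jog_arm", "data": {
  "hand": [0.01,0.01,0.01,0.01,0.01],
  "travel": [
    [0.004,-0.04,0],
    [0.004,-0.04,0],
    [0.004,-0.04,0],
    [0.004,-0.04,0],
    [0.004,-0.04,0]
  ],
  "yaw": [0.18,0.18,0.18,0.18,0.176]
}}

```text
time_s: 18.1
position: [0.4743, -0.0042, 0.065]
tool_rot: [[0.179, 0.984, -0.0], [0.984, -0.179, 0.0], [0.0, -0.0, -1.0]]
ft_force: [0.7, 0.1, -0.8]
grip_width: 0.0166
gripper_force: 51.3
```

Request:
{"op": "jog_arm", "data": {
  "hand": [0.01,0.01,0.01,0.01,0.01],
  "travel": [
    [0,0,0],
    [0,0,0],
    [0,0,0],
    [0,0,0],
    [0,0,0]
  ],
  "yaw": [0,0,0,0,0]
}}

```text
time_s: 18.73
position: [0.4744, -0.0025, 0.065]
tool_rot: [[0.184, 0.983, -0.0], [0.983, -0.184, 0.0], [0.0, -0.0, -1.0]]
ft_force: [0.1, -0.0, -0.5]
grip_width: 0.0164
gripper_force: 51.3
```

Request:
{"op": "jog_arm", "data": {
  "hand": [0.01,0.01,0.01,0.01,0.01],
  "travel": [
    [0.0003,-0.0005,-0.025],
    [0,0,-0.02],
    [0,0,-0.008],
    [0,0,-0.004],
    [0,0,0]
  ],
  "yaw": [0,0,0,0,0]
}}

```text
time_s: 19.35
position: [0.475, -0.0034, 0.0083]
tool_rot: [[0.185, 0.983, 0.0], [0.983, -0.185, -0.0], [-0.0, 0.0, -1.0]]
ft_force: [-0.7, -0.0, -0.8]
grip_width: 0.016
gripper_force: 51.3
```

Request:
{"op": "jog_arm", "data": {
  "hand": [0.014,0.02,0.046,0.046,0.046],
  "travel": [
    [0,0,0],
    [0,0,0],
    [0,0,0],
    [0,0,0],
    [0,0,0.03]
  ],
  "yaw": [0,0,0,0,0]
}}

```text
time_s: 19.98
position: [0.4738, -0.0032, 0.0372]
tool_rot: [[0.185, 0.983, -0.004], [0.983, -0.185, 0.001], [0.0, -0.004, -1.0]]
ft_force: [0.1, 0.3, -0.7]
grip_width: 0.046
gripper_force: 0.0
```

Request:
{"op": "jog_arm", "data": {
  "hand": [0.046,0.046,0.046,0.046,0.046],
  "travel": [
    [0,0,0.05],
    [0,0,0.06],
    [0,0,0.05],
    [0,0,0],
    [0,0,0]
  ],
  "yaw": [0,0,0,0,0]
}}

```text
time_s: 20.6
position: [0.4742, -0.0033, 0.1972]
tool_rot: [[0.185, 0.983, -0.001], [0.983, -0.185, 0.0], [0.0, -0.001, -1.0]]
ft_force: [-1.0, 0.3, -0.8]
grip_width: 0.0463
gripper_force: 0.0
```

```bash
cat > plate.py <<'E'
from h import *
def chk(name,h):
    K=cal('wrist'); s=env.observe(); print(s['position'].round(4),s['time_s'],s['qvel'].round(2).max())
    im=snap(name and 'wrist',name); X1,Y1=.58,.14
    r=rect(K,im,.38,X1,-.14,Y1,.006+h,2000); r0=rect(K,im,.38,X1,-.14,Y1,.006,2000)
    cv2.imwrite(f'pics/{name}r.png',cv2.resize(np.hstack([r,r0]),None,fx=.7,fy=.7)[:,:,::-1])
    m=cv2.inRange(cv2.cvtColor(r,cv2.COLOR_RGB2HSV),(10,55,90),(35,255,255)); m=cv2.morphologyEx(m,cv2.MORPH_CLOSE,np.ones((5,5)))
    n,l,st,ce=cv2.connectedComponentsWithStats(m); 
    for i in range(1,n):
        if st[i,4]>2500:
            (c,sz,a)=cv2.minAreaRect(np.argwhere(l==i)[:,::-1].astype(np.float32)); p=np.argwhere(l==i)-ce[i][::-1]
            w,v=np.linalg.eigh(p.T@p); d=-v[:,1]; print('bone',X1-c[1]/2000,Y1-c[0]/2000,np.array(sz)/2000,'yaw',np.degrees(np.arctan2(d[1],d[0]))%180)
E
python3 -c "
from plate import *
chk('w9',.014)"
```

```text
[ 0.4742 -0.0033  0.1972] 20.6 1.24
bone 0.4747930297851562 -0.003020080566406236 [0.11671656 0.04472076] yaw 79.26987905233212
```

View pics/w9r.png

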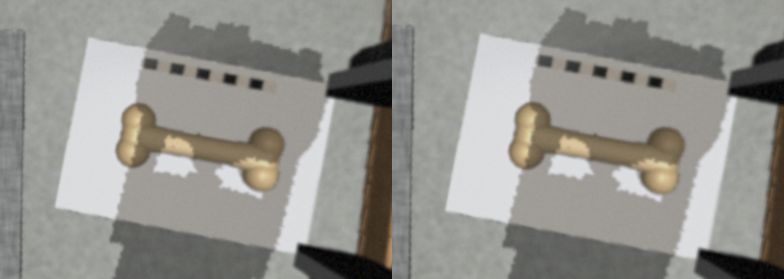

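Bone_2 lies at (0.4748,-0.0030), yaw 79.3°, so it is centred and lengthwise. Now the shutter with shut fingers.

Request:
{"op": "jog_arm", "data": {
  "hand": [0,0,0,0,0],
  "travel": [
    [0.047,0.0285,0],
    [0.047,0.0285,0],
    [0.048,0.0285,-0.02],
    [0.048,0.029,-0.03],
    [0,0,-0.03]
  ],
  "yaw": [0,0,0,0,0]
}}

```text
time_s: 21.28
position: [0.6651, 0.1125, 0.114]
tool_rot: [[0.183, 0.983, -0.003], [0.983, -0.183, 0.0], [-0.0, -0.003, -1.0]]
ft_force: [-0.2, 0.3, -0.5]
grip_width: 0.0003
gripper_force: 0.0
```

Request:
{"op": "jog_arm", "data": {
  "hand": [0,0,0,0,0],
  "travel": [
    [0,0,-0.02],
    [0,0,-0.02],
    [0,0,-0.012],
    [0,0,-0.004],
    [0,0,0]
  ],
  "yaw": [0,0,0,0,0]
}}

```text
time_s: 21.9
position: [0.6638, 0.1106, 0.0628]
tool_rot: [[0.185, 0.983, -0.0], [0.983, -0.185, -0.0], [-0.0, -0.0, -1.0]]
ft_force: [-2.5, 0.2, 3.6]
grip_width: -0.0001
gripper_force: 1.7
```

Request:
{"op": "jog_arm", "data": {
  "hand": [0,0,0,0,0],
  "travel": [
    [0,0,-0.006],
    [0,0,-0.004],
    [0,0,-0.003],
    [0,0,-0.002],
    [0,0,0]
  ],
  "yaw": [0,0,0,0,0]
}}

```text
time_s: 22.52
position: [0.6645, 0.1106, 0.0488]
tool_rot: [[0.185, 0.983, 0.002], [0.983, -0.185, -0.0], [0.0, 0.002, -1.0]]
ft_force: [-3.1, 0.6, 10.1]
grip_width: -0.0001
gripper_force: 4.8
```

Request:
{"op": "jog_arm", "data": {
  "hand": [0,0,0,0,0],
  "travel": [
    [0,0,-0.0015],
    [0,0,-0.0015],
    [0,0,0],
    [0,0,0],
    [0,0,0]
  ],
  "yaw": [0,0,0,0,0]
}}

```text
time_s: 23.15
position: [0.6647, 0.1106, 0.0485]
tool_rot: [[0.185, 0.983, 0.004], [0.983, -0.185, -0.0], [0.0, 0.004, -1.0]]
ft_force: [-10.7, -0.9, 26.8]
grip_width: 0.0
gripper_force: 13.4
```

The end stop is reached: z is steady while force climbs to 27 N. Retracting and returning over the plate.

Request:
{"op": "jog_arm", "data": {
  "hand": [0,0,0,0.046,0.046],
  "travel": [
    [0,0,0.02],
    [0,0,0.04],
    [0,0,0.04],
    [-0.048,-0.0285,0.02],
    [-0.048,-0.0285,0.02]
  ],
  "yaw": [0,0,0,0,0]
}}

```text
time_s: 23.78
position: [0.567, 0.053, 0.1847]
tool_rot: [[0.184, 0.983, 0.001], [0.983, -0.184, -0.0], [-0.0, 0.001, -1.0]]
ft_force: [1.0, -0.2, 0.5]
grip_width: 0.0359
gripper_force: 0.0
```

Request:
{"op": "jog_arm", "data": {
  "hand": [0.046,0.046,0.046,0.046,0.046],
  "travel": [
    [-0.047,-0.0285,0.015],
    [-0.047,-0.0285,0],
    [0,0,0],
    [0,0,0],
    [0,0,0]
  ],
  "yaw": [0,0,0,0,0]
}}

```text
time_s: 24.4
position: [0.4748, -0.0031, 0.1993]
tool_rot: [[0.184, 0.983, 0.0], [0.983, -0.184, 0.0], [0.0, 0.0, -1.0]]
ft_force: [0.2, -0.0, -0.5]
grip_width: 0.046
gripper_force: 0.0
```

```bash
python3 -c "
from plate import *
chk('w10',.014)"
```

```text
[ 0.4748 -0.0031  0.1993] 24.4 0.22
bone 0.4749244995117187 -0.003047698974609353 [0.11699176 0.04481144] yaw 79.26394608258377
```

The bone is still in place. I'll grasp it and carry it to the tray.

Request:
{"op": "jog_arm", "data": {
  "hand": [0.046,0.046,0.046,0.046,0.046],
  "travel": [
    [0,0,-0.06],
    [0,0,-0.06],
    [0,0,-0.05],
    [0,0,-0.021],
    [0,0,0]
  ],
  "yaw": [0,0,0,0,0]
}}

```text
time_s: 25.08
position: [0.4737, -0.003, 0.0071]
tool_rot: [[0.184, 0.983, -0.003], [0.983, -0.184, 0.001], [0.0, -0.003, -1.0]]
ft_force: [0.5, 0.3, 0.7]
grip_width: 0.0459
gripper_force: 0.0
```

Request:
{"op": "jog_arm", "data": {
  "hand": [0.01,0.01,0.01,0.01,0.01],
  "travel": [
    [0,0,0],
    [0,0,0],
    [0,0,0],
    [0,0,0.03],
    [0,0,0.04]
  ],
  "yaw": [0,0,0,0,0]
}}

```text
time_s: 25.7
position: [0.4736, -0.0033, 0.0794]
tool_rot: [[0.185, 0.983, -0.001], [0.983, -0.185, 0.0], [0.0, -0.001, -1.0]]
ft_force: [-0.3, -0.4, -1.1]
grip_width: 0.0161
gripper_force: 49.9
```

Request:
{"op": "jog_arm", "data": {
  "hand": [0.01,0.01,0.01,0.01,0.01],
  "travel": [
    [0.009,-0.055,0],
    [0.009,-0.055,0],
    [0.009,-0.055,0],
    [0.009,-0.056,0],
    [0.009,-0.056,0]
  ],
  "yaw": [0,0,0,0,0]
}}

```text
time_s: 26.32
position: [0.519, -0.2823, 0.0791]
tool_rot: [[0.185, 0.983, 0.001], [0.983, -0.185, -0.0], [-0.0, 0.001, -1.0]]
ft_force: [1.1, -0.4, -0.4]
grip_width: 0.0161
gripper_force: 50.0
```

Request:
{"op": "jog_arm", "data": {
  "hand": [0.01,0.01,0.01,0.01,0.01],
  "travel": [
    [0,0,-0.03],
    [0,0,-0.028],
    [0,0,-0.009],
    [0,0,-0.004],
    [0,0,0]
  ],
  "yaw": [0,0,0,0,0]
}}

```text
time_s: 26.95
position: [0.5195, -0.2806, 0.0089]
tool_rot: [[0.185, 0.983, 0.002], [0.983, -0.185, -0.001], [-0.001, 0.002, -1.0]]
ft_force: [0.7, 0.6, -1.1]
grip_width: 0.0161
gripper_force: 49.9
```

Request:
{"op": "jog_arm", "data": {
  "hand": [0.014,0.02,0.042,0.042,0.042],
  "travel": [
    [0,0,0],
    [0,0,0],
    [0,0,0],
    [0,0,0.02],
    [0,0,0.05]
  ],
  "yaw": [0,0,0,0,0]
}}

```text
time_s: 27.58
position: [0.518, -0.2797, 0.0765]
tool_rot: [[0.185, 0.983, -0.004], [0.983, -0.185, 0.003], [0.002, -0.004, -1.0]]
ft_force: [0.5, -0.9, 0.8]
grip_width: 0.0421
gripper_force: 0.0
```

Request:
{"op": "jog_arm", "data": {
  "hand": [0.046,0.046,0.046,0.046,0.046],
  "travel": [
    [0,0,0.06],
    [0,0,0.06],
    [-0.01,0.055,0],
    [-0.01,0.055,0],
    [-0.01,0.055,0]
  ],
  "yaw": [0,0,0,0,0]
}}

```text
time_s: 28.2
position: [0.4883, -0.1138, 0.1976]
tool_rot: [[0.185, 0.983, 0.0], [0.983, -0.185, 0.0], [0.0, 0.0, -1.0]]
ft_force: [2.1, -0.4, 0.2]
grip_width: 0.0459
gripper_force: 0.0
```

Request:
{"op": "jog_arm", "data": {
  "hand": [0.046,0.046,0.046,0.046,0.046],
  "travel": [
    [0,0.06,0],
    [0,0.06,0],
    [0,0.06,0],
    [0,0.06,0],
    [0,0.06,0]
  ],
  "yaw": [-0.172,-0.172,-0.172,-0.172,-0.172]
}}

```text
time_s: 28.82
position: [0.4898, 0.1683, 0.1977]
tool_rot: [[0.841, 0.541, 0.0], [0.541, -0.841, 0.0], [0.0, 0.0, -1.0]]
ft_force: [0.8, 0.6, -1.3]
grip_width: 0.046
gripper_force: 0.0
```

Request:
{"op": "jog_arm", "data": {
  "hand": [0.046,0.046,0.046,0.046,0.046],
  "travel": [
    [-0.008,0.055,0],
    [-0.008,0.055,0],
    [-0.008,0.055,0],
    [0,0,0],
    [0,0,0]
  ],
  "yaw": [-0.175,-0.175,-0.176,0,0]
}}

```text
time_s: 29.45
position: [0.4665, 0.3283, 0.1974]
tool_rot: [[0.998, 0.061, -0.0], [0.061, -0.998, -0.0], [-0.0, 0.0, -1.0]]
ft_force: [-0.5, 1.0, 0.5]
grip_width: 0.0462
gripper_force: 0.0
```

Run:
```python
from bones import *
bones('w11')
im=snap('top','top2'); K=cal('top'); r=rect(K,im,.33,.62,-.46,.46,.015,850); cv2.imwrite('pics/top2r.png',r[:,:,::-1])
```

```text
[0.4665 0.3283 0.1974] 29.45
bone x,y 0.446890625 0.3914071960449219 size [0.03897155 0.09387772] rect 6.596738338470459 axis yaw -6.278356003642045
```

View pics/top2r.png

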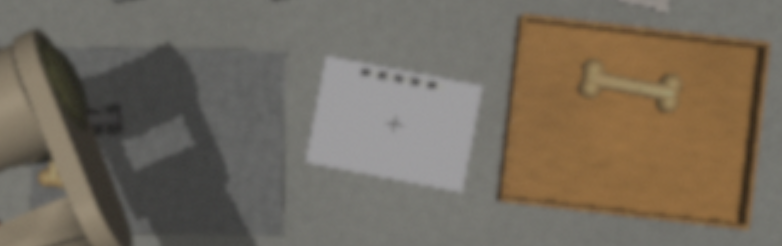

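Bone_2 lies flat in the tray at (628,85) and the plate is empty. Bone_3 is still at (0.4469,0.3914), axis -6.3°. Fetching it.

Request:
{"op": "jog_arm", "data": {
  "hand": [0.044,0.044,0.044,0.044,0.044],
  "travel": [
    [-0.01,0.0315,0],
    [-0.0095,0.0315,0],
    [0,0,-0.05],
    [0,0,-0.05],
    [0,0,-0.05]
  ],
  "yaw": [-0.171,0,0,0,0]
}}

```text
time_s: 30.18
position: [0.4477, 0.3905, 0.0465]
tool_rot: [[0.994, -0.112, 0.001], [-0.112, -0.994, 0.0], [0.001, -0.0, -1.0]]
ft_force: [0.7, 0.8, 0.3]
grip_width: 0.0437
gripper_force: 0.0
```

Request:
{"op": "jog_arm", "data": {
  "hand": [0.044,0.044,0.01,0.01,0.01],
  "travel": [
    [0,0,-0.035],
    [0,0,-0.0075],
    [0,0,0],
    [0,0,0],
    [0,0,0]
  ],
  "yaw": [0,0,0,0,0]
}}

```text
time_s: 30.8
position: [0.4481, 0.3919, 0.0068]
tool_rot: [[0.994, -0.111, 0.003], [-0.111, -0.994, 0.001], [0.003, -0.002, -1.0]]
ft_force: [0.8, -1.1, 6.1]
grip_width: 0.0154
gripper_force: 51.8
```

Request:
{"op": "jog_arm", "data": {
  "hand": [0.01,0.01,0.01,0.01,0.01],
  "travel": [
    [0,0,0],
    [0,0,0.02],
    [0,0,0.03],
    [0,0,0.01],
    [0,0,0]
  ],
  "yaw": [0,0,0,0,0]
}}

```text
time_s: 31.42
position: [0.4471, 0.3916, 0.0654]
tool_rot: [[0.994, -0.111, 0.001], [-0.111, -0.994, 0.001], [0.001, -0.001, -1.0]]
ft_force: [-0.6, -0.4, -0.5]
grip_width: 0.0151
gripper_force: 50.9
```

Request:
{"op": "jog_arm", "data": {
  "hand": [0.01,0.01,0.01,0.01,0.01],
  "travel": [
    [0.0028,-0.0394,0],
    [0.0028,-0.0394,0],
    [0.0028,-0.0394,0],
    [0.0028,-0.0394,0],
    [0.0028,-0.0394,0]
  ],
  "yaw": [0.15,0.15,0.15,0.15,0.15]
}}

```text
time_s: 32.05
position: [0.4605, 0.1932, 0.064]
tool_rot: [[0.8, 0.6, -0.002], [0.6, -0.8, -0.0], [-0.002, -0.001, -1.0]]
ft_force: [-0.1, -0.2, -0.3]
grip_width: 0.0152
gripper_force: 50.9
```

Request:
{"op": "jog_arm", "data": {
  "hand": [0.01,0.01,0.01,0.01,0.01],
  "travel": [
    [0.0028,-0.0394,0],
    [0.0028,-0.0394,0],
    [0.0028,-0.0394,0],
    [0.0028,-0.0394,0],
    [0.0028,-0.0394,0]
  ],
  "yaw": [0.15,0.15,0.15,0.15,0.146]
}}

```text
time_s: 32.67
position: [0.4745, -0.0036, 0.0641]
tool_rot: [[0.18, 0.984, -0.002], [0.984, -0.18, 0.001], [0.0, -0.002, -1.0]]
ft_force: [0.9, 0.3, -0.2]
grip_width: 0.0154
gripper_force: 50.9
```

Request:
{"op": "jog_arm", "data": {
  "hand": [0.01,0.01,0.01,0.01,0.01],
  "travel": [
    [0,0,0],
    [0,0,0],
    [0,0,0],
    [0,0,0],
    [0,0,0]
  ],
  "yaw": [0,0,0,0,0]
}}

```text
time_s: 33.3
position: [0.4751, -0.002, 0.0651]
tool_rot: [[0.184, 0.983, 0.0], [0.983, -0.184, 0.0], [0.0, 0.0, -1.0]]
ft_force: [0.1, -0.9, -1.0]
grip_width: 0.015
gripper_force: 50.9
```

Request:
{"op": "jog_arm", "data": {
  "hand": [0.01,0.01,0.01,0.01,0.01],
  "travel": [
    [0,-0.0005,-0.025],
    [0,0,-0.02],
    [0,0,-0.008],
    [0,0,-0.003],
    [0,0,0]
  ],
  "yaw": [0,0,0,0,0]
}}

```text
time_s: 33.92
position: [0.4753, -0.0029, 0.0094]
tool_rot: [[0.185, 0.983, 0.001], [0.983, -0.185, -0.0], [-0.0, 0.001, -1.0]]
ft_force: [-0.3, 0.1, -0.4]
grip_width: 0.0152
gripper_force: 50.9
```

Request:
{"op": "jog_arm", "data": {
  "hand": [0.014,0.02,0.046,0.046,0.046],
  "travel": [
    [0,0,0],
    [0,0,0],
    [0,0,0],
    [0,0,0],
    [0,0,0.03]
  ],
  "yaw": [0,0,0,0,0]
}}

```text
time_s: 34.55
position: [0.4741, -0.0027, 0.0382]
tool_rot: [[0.185, 0.983, -0.004], [0.983, -0.185, 0.001], [0.0, -0.004, -1.0]]
ft_force: [0.4, 0.3, -0.1]
grip_width: 0.0459
gripper_force: 0.0
```

Request:
{"op": "jog_arm", "data": {
  "hand": [0.046,0.046,0.046,0.046,0.046],
  "travel": [
    [0,0,0.05],
    [0,0,0.06],
    [0,0,0.05],
    [0,0,0],
    [0,0,0]
  ],
  "yaw": [0,0,0,0,0]
}}

```text
time_s: 35.17
position: [0.4746, -0.0028, 0.1983]
tool_rot: [[0.185, 0.983, -0.001], [0.983, -0.185, 0.0], [0.0, -0.001, -1.0]]
ft_force: [0.1, -0.0, -0.4]
grip_width: 0.0462
gripper_force: 0.0
```

```bash
python3 -c "
from plate import *
chk('w12',.012)"
```

```text
[ 0.4746 -0.0028  0.1983] 35.175 1.21
bone 0.47486444854736326 -0.003974655151367162 [0.09239751 0.03784012] yaw 79.50703576124447
```

Bone_3 is centred within 1 mm. Shutter again, at (0.6645,0.111).

Request:
{"op": "jog_arm", "data": {
  "hand": [0,0,0,0,0],
  "travel": [
    [0.047,0.0285,0],
    [0.047,0.0285,0],
    [0.048,0.0285,-0.02],
    [0.048,0.0285,-0.03],
    [0,0,-0.03]
  ],
  "yaw": [0,0,0,0,0]
}}

```text
time_s: 35.85
position: [0.6656, 0.1125, 0.1149]
tool_rot: [[0.183, 0.983, -0.003], [0.983, -0.183, 0.0], [-0.0, -0.003, -1.0]]
ft_force: [-0.2, -1.5, -1.1]
grip_width: -0.0002
gripper_force: 0.0
```

Request:
{"op": "jog_arm", "data": {
  "hand": [0,0,0,0,0],
  "travel": [
    [0,0,-0.02],
    [0,0,-0.02],
    [0,0,-0.012],
    [0,0,-0.006],
    [0,0,-0.004]
  ],
  "yaw": [0,0,0,0,0]
}}

```text
time_s: 36.48
position: [0.6643, 0.1107, 0.0577]
tool_rot: [[0.185, 0.983, -0.0], [0.983, -0.185, -0.0], [-0.0, -0.0, -1.0]]
ft_force: [-2.8, 0.2, 5.7]
grip_width: -0.0003
gripper_force: 2.5
```

Request:
{"op": "jog_arm", "data": {
  "hand": [0,0,0,0,0],
  "travel": [
    [0,0,-0.005],
    [0,0,-0.004],
    [0,0,-0.003],
    [0,0,0],
    [0,0,0]
  ],
  "yaw": [0,0,0,0,0]
}}

```text
time_s: 37.1
position: [0.6646, 0.1107, 0.0487]
tool_rot: [[0.185, 0.983, 0.003], [0.983, -0.185, -0.0], [0.0, 0.003, -1.0]]
ft_force: [-9.6, -1.1, 19.1]
grip_width: 0.0
gripper_force: 9.6
```

Fully down (0.0487 m, 19 N). Retracting to check the bone on the plate.

Request:
{"op": "jog_arm", "data": {
  "hand": [0,0,0,0.046,0.046],
  "travel": [
    [0,0,0.02],
    [0,0,0.04],
    [0,0,0.04],
    [-0.048,-0.0285,0.02],
    [-0.048,-0.0285,0.02]
  ],
  "yaw": [0,0,0,0,0]
}}

```text
time_s: 37.72
position: [0.5676, 0.0531, 0.1863]
tool_rot: [[0.184, 0.983, 0.002], [0.983, -0.184, -0.0], [-0.0, 0.002, -1.0]]
ft_force: [-0.3, -0.5, 1.0]
grip_width: 0.0355
gripper_force: 0.0
```

Request:
{"op": "jog_arm", "data": {
  "hand": [0.046,0.046,0.046,0.046,0.046],
  "travel": [
    [-0.047,-0.0285,0.014],
    [-0.047,-0.0285,0],
    [0,0,0],
    [0,0,0],
    [0,0,0]
  ],
  "yaw": [0,0,0,0,0]
}}

```text
time_s: 38.35
position: [0.4753, -0.003, 0.1994]
tool_rot: [[0.184, 0.983, 0.001], [0.983, -0.184, -0.0], [0.0, 0.001, -1.0]]
ft_force: [0.5, -0.3, 1.6]
grip_width: 0.046
gripper_force: 0.0
```

```bash
python3 -c "
from plate import *
chk('w13',.012)"
```

```text
[ 0.4753 -0.003   0.1994] 38.35 0.3
bone 0.4748221969604492 -0.003950561523437479 [0.09242932 0.03793205] yaw 79.51129589540224
```

Request:
{"op": "jog_arm", "data": {
  "hand": [0.046,0.046,0.046,0.046,0.046],
  "travel": [
    [0,-0.0005,-0.06],
    [0,0,-0.06],
    [0,0,-0.05],
    [0,0,-0.021],
    [0,0,0]
  ],
  "yaw": [0,0,0,0,0]
}}

```text
time_s: 39.02
position: [0.4742, -0.0034, 0.0071]
tool_rot: [[0.184, 0.983, -0.003], [0.983, -0.184, 0.001], [0.0, -0.003, -1.0]]
ft_force: [-0.2, -0.4, -0.0]
grip_width: 0.046
gripper_force: 0.0
```

Request:
{"op": "jog_arm", "data": {
  "hand": [0.01,0.01,0.01,0.01,0.01],
  "travel": [
    [0,0,0],
    [0,0,0],
    [0,0,0],
    [0,0,0.03],
    [0,0,0.04]
  ],
  "yaw": [0,0,0,0,0]
}}

```text
time_s: 39.65
position: [0.474, -0.0037, 0.0793]
tool_rot: [[0.185, 0.983, -0.001], [0.983, -0.185, 0.0], [0.0, -0.001, -1.0]]
ft_force: [0.7, -1.1, -1.2]
grip_width: 0.0154
gripper_force: 50.5
```

Request:
{"op": "jog_arm", "data": {
  "hand": [0.01,0.01,0.01,0.01,0.01],
  "travel": [
    [-0.008,-0.055,0],
    [-0.008,-0.055,0],
    [-0.008,-0.055,0],
    [-0.008,-0.056,0],
    [-0.008,-0.056,0]
  ],
  "yaw": [0,0,0,0,0]
}}

```text
time_s: 40.28
position: [0.4339, -0.2827, 0.079]
tool_rot: [[0.185, 0.983, 0.001], [0.983, -0.185, -0.001], [-0.001, 0.001, -1.0]]
ft_force: [0.4, -0.5, -0.5]
grip_width: 0.0148
gripper_force: 50.6
```

Request:
{"op": "jog_arm", "data": {
  "hand": [0.01,0.01,0.01,0.01,0.01],
  "travel": [
    [0,0,-0.03],
    [0,0,-0.028],
    [0,0,-0.009],
    [0,0,-0.004],
    [0,0,0]
  ],
  "yaw": [0,0,0,0,0]
}}

```text
time_s: 40.9
position: [0.4349, -0.281, 0.0087]
tool_rot: [[0.185, 0.983, 0.001], [0.983, -0.185, -0.001], [-0.001, 0.002, -1.0]]
ft_force: [0.2, -0.2, 0.5]
grip_width: 0.0153
gripper_force: 50.6
```

Request:
{"op": "jog_arm", "data": {
  "hand": [0.014,0.02,0.042,0.042,0.042],
  "travel": [
    [0,0,0],
    [0,0,0],
    [0,0,0],
    [0,0,0.02],
    [0,0,0.05]
  ],
  "yaw": [0,0,0,0,0]
}}

```text
time_s: 41.52
position: [0.4336, -0.2801, 0.0767]
tool_rot: [[0.185, 0.983, -0.003], [0.983, -0.185, 0.003], [0.003, -0.004, -1.0]]
ft_force: [-0.3, -0.2, 0.4]
grip_width: 0.0421
gripper_force: 0.0
```

Request:
{"op": "jog_arm", "data": {
  "hand": [0.042,0.042,0.042,0.042,0.042],
  "travel": [
    [0,0,0.06],
    [0,0,0.06],
    [-0.02,0.055,0],
    [-0.02,0.055,0],
    [-0.02,0.055,0]
  ],
  "yaw": [0,0,0,0,0]
}}

```text
time_s: 42.15
position: [0.3735, -0.1143, 0.1975]
tool_rot: [[0.186, 0.983, 0.0], [0.983, -0.186, -0.0], [0.0, 0.0, -1.0]]
ft_force: [0.6, -0.0, 0.8]
grip_width: 0.0419
gripper_force: 0.0
```

Request:
{"op": "jog_arm", "data": {
  "hand": [0.042,0.042,0.042,0.042,0.042],
  "travel": [
    [0,0.04,0],
    [0,0.04,0],
    [0,0.04,0],
    [0,0,0],
    [0,0,0]
  ],
  "yaw": [0,0,0,0,0]
}}

```text
time_s: 42.78
position: [0.3745, 0.0038, 0.1975]
tool_rot: [[0.185, 0.983, 0.0], [0.983, -0.185, -0.0], [-0.0, 0.0, -1.0]]
ft_force: [-0.6, 0.2, -0.0]
grip_width: 0.0418
gripper_force: 0.0
```

Run:
```python
from h import *
im=snap('top','top3'); K=cal('top'); cv2.imwrite('pics/top3b.png',cv2.resize(im[30:300,60:440],(800,568),interpolation=cv2.INTER_CUBIC)[:,:,::-1])
print(env.observe()['position'],env.observe()['ft_force'])
# compare fader pointer
a=cv2.imread('pics/top0.png').astype(int); d=np.abs(a-im[:,:,::-1].astype(int)).sum(2)
for n,c in dict(jar=(93,186),brush=(160,134),cal=(384,144)).items(): print(n,d[c[1]-30:c[1]+30,c[0]-20:c[0]+20].mean())
```

```text
[0.37457305 0.00352988 0.19748739] [0.80966252 0.37640138 0.749679  ]
jar 14.939583333333333
brush 14.3625
cal 14.4975
```

View pics/top3b.png

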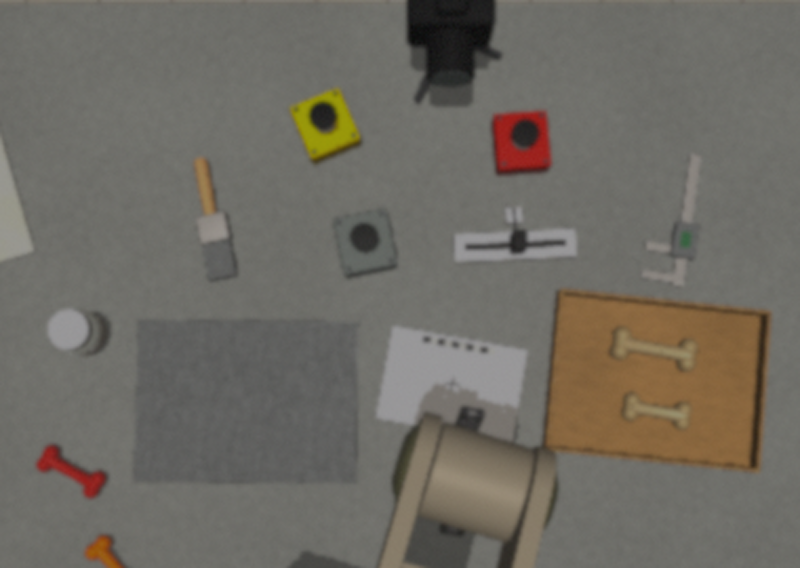

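Both bones lie flat in the tray at (653,350) and (657,411). The mat is empty, the fader grip at (517,241) is level with its pointer at (514,214), and the bystanders are unmoved. Handing in.

```bash
python3 -c "
from rig import env
print(env.close_job())"
```

```text
the job is handed in; nothing more can be done
None
```

I set the fader level with its pointer, photographed bone_2 and then bone_3 (the only two on the mat) on the plate, laid both flat in the tray, left the brush, caliper and jar undisturbed, and handed the job in at about 43 s.

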